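Bench check of a brake lever's stroke

TASK

Check the stroke of the brake lever (the long lever beside the round fluid cup) on its bench stand: with the outside of the fingers, from the lever's outer side, press it right in to its stop, let it spring all the way back out, then press it right in again and finish while still holding it there, so that the gap to the bar can be measured. Only push it, without forcing it: do not grip or hook the lever from behind, do not touch the bar, and leave the clutch lever on the other stand and the loose things alone.

Things in the scene. Friction and masses are not known exactly. Their poses are not given: they have to be found in the camera images.
- brake_stand: Bench stand bolted down, carrying a handlebar stub with the brake lever; grey plate 150 x 150 x 12 mm. Origin: centre of the plate's underside, on the bench. x axis level, the pressing direction (from lever to bar); y along the bar; z up. Its x points away from the robot to within 0.4 rad. It may stand left or right of the clutch stand. A post with a clamp block (46 x 36 mm, top 155 mm) is at y = -85 mm
- brake_lever (a joint): Angle of the brake lever about its upright pivot, rad: 0 fully out, 0.26 at its firm stop, growing as it is pressed towards the bar. A spring returns it: at the press point about 3 N start it and 7 N bring it to the stop (up to 12 N if the finger rubs sideways), beyond which it hardly gives. At the stop it is well short of the bar: 20 mm from the rubber grip at the press point, 12 mm at the ball
- brake_blade: Flat aluminium blade of the brake lever, 15 mm tall, 11 mm thick with its back, ball of 18 mm at the free end. Origin: on the pivot axis, 130 mm above the bench (stand frame x -45, y -60 mm); axes as the stand's when out, turning with the lever. Here its outer (pressing) face is x = -36 mm, the blade runs from y = 33 to 145 mm, the ball is centred at x -32, y 148 mm
- brake_blade_back: The rear 4 mm of the same blade, the face that looks towards the bar; not to be touched. Origin and axes as brake_blade; the face lies at x = -25 mm there
- brake_press (a point): Press point: on the outer face of the brake lever's blade at mid height, 105 mm along from the pivot, 130 mm above the bench; with the lever out, at x -81, y +45 mm of the stand. It moves with the lever, from out to the stop about 28 mm along the stand's x and 6 mm along its y: a finger that does not follow sideways rubs. The outer side (-x of the stand) is free of obstacles
- brake_bar: The bar stub, not to be touched: level, 22 mm thick, from y = -115 to +115 mm, with a 32 mm thick black rubber grip from y = -25 to +112 mm. Origin: on its axis at its middle, 130 mm above the bench, over the stand's origin; axes as the stand's
- clutch_stand: The second stand, likewise bolted down and the mirror image in y: its lever is the clutch lever, shorter (115 mm to the ball), running towards -y from a pivot at y = +60 mm, with no fluid cup but a small metal cable adjuster. To be left alone. Origin and axes as on the brake stand
- clutch_lever (a joint): angle of the clutch lever, rad: 0 fully out, growing when pressed; must stay at 0
- spray_can: loose red spray can with yellow cap, 60 mm wide, 145 mm tall, origin at the centre of its underside; to be left alone
- coffee_cup: loose white takeaway cup with green lid, 80 mm wide, 115 mm tall, origin at the centre of its underside; to be left alone
- screwdriver: loose screwdriver lying on the bench between and in front of the stands, under 35 mm high; to be left alone
- brake_cup (a point): Centre of the lid of the round fluid cup (white, black lid, 45 mm wide) beside the brake lever's pivot, 183 mm above the bench, the highest point of the stand; only the brake has one
Mind the look-alikes: they are no part of the job. Leave any purple look-alike of the brake_stand alone.

How it is judged (in metres and radians):
On the way, in this order (a step that is already met when the one before it is completed fails the run):
1. the brake lever has been pressed in to its stop by the fingers (value of joint brake_lever above 0.235 rad and contact force between the fingers and brake_blade above 3 N), for 0.1 s.
2. the brake lever has come all the way back out (value of joint brake_lever below 0.03 rad), for 0.1 s.
At the end, for the whole second after the job is handed in: The brake lever is held at its stop (joint above 0.235 of 0.26 rad), at rest, by the fingers pressing on its blade with more than 3 N; the clutch lever is out (below 0.03 rad) (all of step 1 and velocity of joint brake_lever between -0.05 and 0.05 rad/s and value of joint clutch_lever below 0.03 rad); the arm keeps its last pose, push and grip.
It fails at once if the fingers touched the back of the brake lever (gripped or hooked it) (contact force between the fingers and brake_blade_back above 1 N).
It fails at once if the bar was touched (contact force between any of the fingers, the arm and brake_bar above 1 N).
It fails at once if the brake lever was forced (more than 80 N) (contact force between anything else and brake_blade above 80 N).
It fails at once if the clutch lever was moved (value of joint clutch_lever above 0.06 rad).
It fails at once if a loose thing was shifted or lifted (distance of any of spray_can, coffee_cup from where it was at the start of the episode above 0.02 m or distance of screwdriver from where it was at the start of the episode above 0.03 m).
It also fails if it takes over 35 s, if anything falls off the work surface, if the arm or the gripper's body presses on something with over 40 N, if the wrist force passes 120 N, or if a joint passes its speed limit or range.

ROBOT

A 7-joint arm with a two-finger parallel gripper is mounted at the origin on the work surface. World frame = base frame: x ahead of the robot, y to its left, z up, the work surface at z = 0. Lengths are in mm, angles in rad, forces in N, time in s.
With the tool pointing down it reaches from about 425 to 950 mm from the base axis. Payload 4.7 kg.
Tool frame: the origin (TCP) lies midway between the tips of the shut fingers; the grasp point (between the pads) lies 19 mm behind it; z points along the fingers, y is the line along which they close (so a half turn about z gives the same grasp; the last joint's range is limited). The gripper opens to 85 mm and grips with 20 to 120 N. Pads are 22 mm wide; open, the fingers measure 114 mm over their backs; the gripper's body (76 mm by 85 mm) begins 54 mm behind the grasp point. The pads swing forward as they close: fully open they stand 13 mm farther back than shut.
Start: joints at [-1.263, 0.469, -0.049, 1.532, 0.024, 1.141, -0.082], TCP at [223.026, 637.109, 231.335] pointing down, gripper open.
Joint ranges: [-2.59, 2.59], [-0.33, 1.99], [-1.39, 1.29], [0.1, 2.45], [-1.04, 4.18], [0.21, 1.99], [-2.66, 2.66]. Speed limits (rad/s): [2.57, 2.57, 3.14, 3.14, 3.14, 3.14, 3.14].

INTERFACE

Orientations are given as a unit quaternion [x, y, z, w].
In Python, from bench import manip, snapshot, sign_off gives the robot as it stands. The module is installed in compiled form; this text tells all that it offers.
- The arm moves only by the tool send_rows, never from a script. Its argument "steps" is a list of rows, each an object with "jaw": the opening, from -1 (shut) to 1 (fully open), so that 0 is half open; "xyz": the shift along the tool's x, y, z in units of 200 mm (1.0 is 200 mm), a list of three; "roll": the turn about the tool's z in units of 30 degrees (1.0 is 30 degrees). A call has 1 to 10 rows; each row shifts and turns the commanded pose from where the row before left it, along the tool's axes as they then stand; what a row does not reach is not made up. A row lasts 1/10 s, in which the tool goes at most 50 mm and 8.59 degrees, less where a joint would pass 70% of its speed; a pose out of reach is approached as far as the arm can. A call with a number of a shift or a turn outside -1 to 1 is refused whole. A call with a gripper value outside its range is refused whole. The fingers move at their own pace and stop on an object; "squeeze" is the grip in N (left out, the last holds). Time passes only in rows, so rows that do not move let the fingers close. It gives the time, the measured TCP pose, the force, the opening and the grip force at its end, in the units of the state.
- manip.state(): the state, without advancing time (a new reading comes with each control period).
- snapshot(name): name is "scene" or "top" or "wrist"; returns a dict with "img" (384x512x3 uint8, red, green, blue), "camera_matrix" (3x3 intrinsics, pixels), "k1" (the pictures are not rectified: a ray, as slopes to the right and down, at radius r is drawn at 1 + k1 r^2 times it, then the intrinsics apply), "rvec" (rotation vector, rad) and "tvec" (3), from world to camera coordinates, as OpenCV has them; the wrist camera has in their place "mount" (4x4, takes a point from camera to tool coordinates, whose origin is the TCP and whose axes are the flange's). Camera axes: x right, y down, z forward; pixel columns grow to the right and rows downward; lengths in mm; the calibration is good to about 2 mm. A picture is of the moment at which its call begins: read the wrist's pose just before it. There is no depth.
- sign_off(): hands the job in; it is judged then, once.
The state is a dict: "clock": time; "q": joint angles; "joint_vel": joint speeds; "tau": joint torques, N m; "tool_pos": TCP position; "tool_rot": TCP orientation; "wrist_force": force on the tool from outside, world axes, zero at the start; "wrist_torque": the same for the moment, N m; "gripper_width": finger opening in mm; "grasp_force": force on a finger pad.
Only numpy, scipy, OpenCV 4.12 (cv2) and the standard library are available. Lean on these libraries where they do the work, as an engineer would, in place of code of your own. Each camera call takes 0.05 s, during which the arm holds its last target. There are 200 camera calls.

## Working session

There is one attempt and no reset: what is moved stays moved. The work goes in short steps, Python scripts to look and compute and a tool call to move; the robot and the scene stay as the last step left them, time stands still between calls to the robot, and variables do not carry over. Pictures are saved under pics/ and viewed, at most 10 in all, crops included, and the job is handed in when it is done.

Besides the shell and the picture viewer there is one more tool, called as name([rows], argument=value, ...), one row to a line, values as JSON. send_rows: Moves the arm, as the interface text tells. Shifts and turns lie within -1 to 1; 1 stands for 200 mm of shift or 30 degrees of turn. Its arguments: {"type":"object","properties":{"steps":{"type":"array"},"squeeze":{"type":"number"}},"required":["steps"]}

```bash
mkdir -p pics
python3 - <<'E'
from bench import manip, snapshot
import cv2,numpy as np,pickle
s=manip.state();print({k:np.round(s[k],3).tolist() for k in s})
d={}
for n in("scene","top"):
    d[n]=snapshot(n);cv2.imwrite(f"pics/{n}0.png",cv2.resize(d[n]["img"][:,:,::-1],(768,576)))
    print(n,{k:np.round(v,3).tolist() for k,v in d[n].items() if k!="img"})
pickle.dump(d,open("d0.pkl","wb"))
E
```

```text
{'clock': 0.0, 'q': [-1.263, 0.469, -0.049, 1.534, 0.024, 1.141, -0.082], 'joint_vel': [0.002, -0.001, 0.0, 0.001, -0.0, -0.002, 0.0], 'tau': [0.0, -51.03, -0.046, -23.771, 0.011, 0.007, 0.0], 'tool_pos': [222.86, 636.536, 230.257], 'tool_rot': [0.168, 0.986, -0.001, -0.0], 'wrist_force': [-0.379, 0.968, -0.287], 'wrist_torque': [-0.017, 0.034, -0.014], 'grasp_force': 0.0, 'gripper_width': 85.074}
scene {'camera_matrix': [[457.311, 0.0, 253.666], [0.0, 457.311, 190.667], [0.0, 0.0, 1.0]], 'k1': -0.052, 'rvec': [2.173, 0.478, -0.259], 'tvec': [-529.287, 26.082, 1304.965]}
top {'camera_matrix': [[358.613, 0.0, 252.446], [0.0, 358.613, 195.084], [0.0, 0.0, 1.0]], 'k1': 0.01, 'rvec': [2.099, -2.131, 0.176], 'tvec': [99.799, 563.284, 1143.097]}
```

View pics/top0.png

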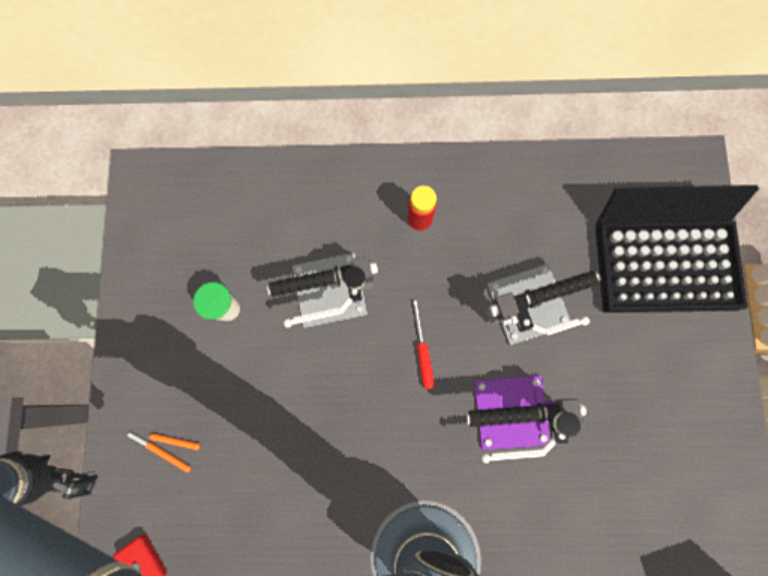

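View pics/scene0.png

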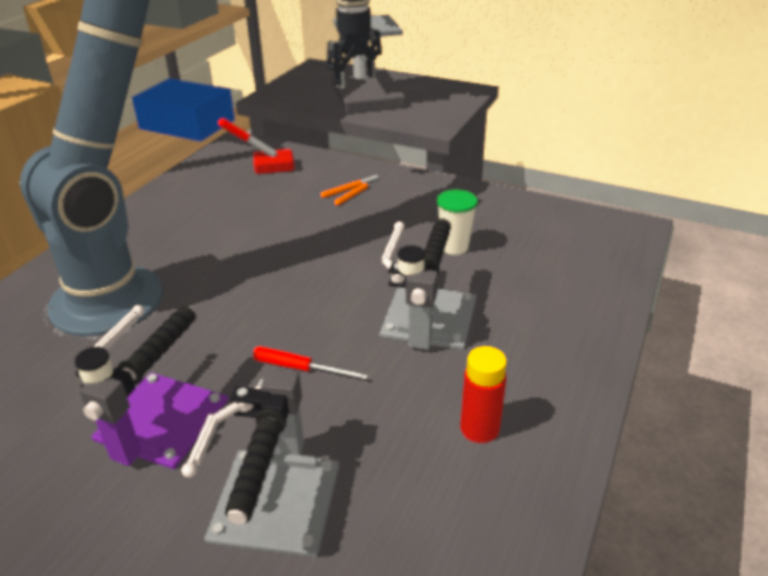

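The top view shows the brake stand (grey, with the cup) left of centre: ball (290,323), cup lid (353,276), grip end (270,289), bar end (373,268). In the scene view the ball is at (399,227) and the bar's near end at (419,296). The purple look-alike is at (515,415) in the top view. Next I fit the stand pose.

```bash
cat > h.py <<'E'
import cv2,numpy as np,pickle
from scipy.optimize import least_squares
def proj(c,P):
    R,_=cv2.Rodrigues(np.array(c["rvec"],float));X=np.asarray(P,float)@R.T+np.ravel(c["tvec"])
    u=X[:,:2]/X[:,2:];u=u*(1+c["k1"]*(u**2).sum(1,keepdims=True));K=np.array(c["camera_matrix"])
    return u@K[:2,:2].T+K[:2,2]
def stand(p,P):
    c,s=np.cos(p[2]),np.sin(p[2]);P=np.asarray(P,float)
    return np.c_[p[0]+c*P[:,0]-s*P[:,1],p[1]+s*P[:,0]+c*P[:,1],P[:,2]]
E
python3 - <<'E'
from h import *
d=pickle.load(open("d0.pkl","rb"))
def pts(p): return [(-77,88,130),(0,115,130),(0,-115,130),(p[3],p[4],183)]
obs={"top":np.array([(290,323),(270,289),(374,268),(353,276)])/1.5,"scene":np.array([(399,227),(441,227),(419,296),(411,254)])/1.5}
f=lambda p:np.concatenate([(proj(d[n],stand(p,pts(p)))-obs[n]).ravel() for n in obs])
r=least_squares(f,[600,150,0.1,-50,-70],x_scale=[100,100,.1,50,50],loss="soft_l1")
print(r.x.round(3),f(r.x).reshape(-1,2).round(1).tolist())
im=cv2.resize(d["scene"]["img"][:,:,::-1],None,fx=1,fy=1)
out=[]
for n,(x0,y0) in {"top":(160,140),"scene":(230,110)}.items():
    c=d[n]["img"][y0:y0+95,x0:x0+100,::-1];c=cv2.resize(c,None,fx=4,fy=4,interpolation=cv2.INTER_CUBIC)
    L=pts(r.x)+[(-75,-75,12),(75,-75,12),(75,75,12),(-75,75,12),(-81,45,130)]
    for u in proj(d[n],stand(r.x,L)): cv2.circle(c,tuple(int(v) for v in np.round((u-[x0,y0]+.5)*4)),4,(255,0,255),1)
    out.append(c)
cv2.imwrite("pics/fit.png",np.hstack(out))
print("press",stand(r.x,[(-81,45,130)]).round(1))
E
```

```text
[ 5.84895e+02  2.06579e+02  2.10000e-01 -2.25880e+01 -6.52100e+01] [[-0.9, -0.5], [-0.7, 0.3], [1.5, -1.8], [0.5, -0.5], [-1.0, -0.4], [0.3, -2.4], [-0.5, 1.6], [-0.2, -1.6]]
press [[496.3 233.7 130. ]]
```

View pics/fit.png

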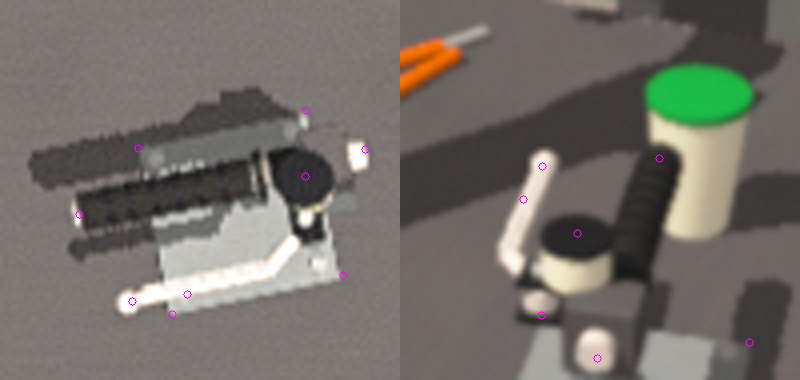

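Run:
```python
from h import *
d=pickle.load(open("d0.pkl","rb"))
def pts(p): return [(-77,88,130),(0,115,130),(0,-115,130),(p[3],p[4],183),(-75,-75,12),(75,-75,12),(75,75,12),(-75,75,12)]
obs={"top":np.array([(127,302),(77,213),(364,156),(303,177),(340,277),(303,118),(142,152),(168,313)])/4-.5+[160,140],
"scene":np.array([(143,161),(np.nan,0),(197,352),(177,236)]+[(np.nan,0)]*4)/4-.5+[230,110]}
def f(p):
    return np.concatenate([(proj(d[n],stand(p,pts(p)))-obs[n])[~np.isnan(obs[n][:,0])].ravel() for n in obs])
r=least_squares(f,[600,150,0.1,-50,-70],x_scale=[100,100,.1,50,50],loss="soft_l1")
p=r.x
print(p.round(3),f(p).reshape(-1,2).round(1).tolist())
print("press",stand(p,[(-81,45,130),(-53,51,130),(-77,88,130)]).round(1).tolist())
from scipy.spatial.transform import Rotation as R
from bench import manip
print(R.from_quat(manip.state()["tool_rot"]).as_matrix().round(3))
```

```text
[ 5.83005e+02  2.08782e+02  1.95000e-01 -2.04010e+01 -6.76710e+01] [[0.0, 0.1], [-0.2, 0.3], [-0.2, -0.5], [0.5, -0.1], [-0.2, 0.4], [0.4, -1.3], [-1.3, -0.9], [-0.1, 0.5], [-0.0, 0.5], [-1.0, 0.6], [0.0, -0.9]]
press [[494.8, 237.2, 130.0], [521.1, 248.5, 130.0], [490.4, 280.2, 130.0]]
[[-0.944  0.33  -0.001]
 [ 0.33   0.944 -0.002]
 [-0.    -0.002 -1.   ]]
```

send_rows([
  {"jaw":-1,"xyz":[0,0,0],"roll":-0.254},
  {"jaw":-1,"xyz":[0,0,0],"roll":-0.254},
  {"jaw":-1,"xyz":[0,0,0],"roll":-0.254},
  {"jaw":-1,"xyz":[0,0,0],"roll":-0.254},
  {"jaw":-1,"xyz":[-0.05,-0.15,0],"roll":0},
  {"jaw":-1,"xyz":[-0.05,-0.18,0],"roll":0},
  {"jaw":-1,"xyz":[-0.05,-0.18,0],"roll":0},
  {"jaw":-1,"xyz":[-0.05,-0.18,0],"roll":0},
  {"jaw":-1,"xyz":[-0.05,-0.18,0],"roll":0},
  {"jaw":-1,"xyz":[-0.05,-0.18,0],"roll":0},
], squeeze=60)

```text
clock: 1.1
tool_pos: [323.0, 441.0, 230.9]
tool_rot: [-0.097, 0.995, -0.0, -0.0]
wrist_force: [-0.0, 0.7, 0.2]
gripper_width: -0.0
grasp_force: 0.0
```

send_rows([
  {"jaw":-1,"xyz":[-0.056,-0.167,0],"roll":0},
  {"jaw":-1,"xyz":[-0.056,-0.167,0],"roll":0},
  {"jaw":-1,"xyz":[-0.056,-0.167,0],"roll":0},
  {"jaw":-1,"xyz":[-0.056,-0.167,0],"roll":0},
  {"jaw":-1,"xyz":[-0.056,-0.167,0],"roll":0},
  {"jaw":-1,"xyz":[-0.056,-0.167,0],"roll":0},
  {"jaw":-1,"xyz":[-0.056,-0.167,0],"roll":0},
  {"jaw":-1,"xyz":[0,0,0],"roll":0},
  {"jaw":-1,"xyz":[0,0,0],"roll":0},
])

```text
clock: 2.0
tool_pos: [444.9, 228.0, 231.0]
tool_rot: [-0.097, 0.995, 0.0, -0.0]
wrist_force: [0.0, 1.3, -0.5]
gripper_width: -0.2
grasp_force: 0.0
```

Run:
```python
from h import *
from bench import manip, snapshot
from scipy.spatial.transform import Rotation as R
s=manip.state();w=snapshot("wrist")
print(s["tool_pos"],s["wrist_force"],R.from_quat(s["tool_rot"]).as_euler("xyz"))
M=np.eye(4);M[:3,:3]=R.from_quat(s["tool_rot"]).as_matrix();M[:3,3]=s["tool_pos"]
C=np.linalg.inv(M@np.array(w["mount"]))
w["rvec"]=cv2.Rodrigues(C[:3,:3])[0];w["tvec"]=C[:3,3]
pickle.dump(w,open("w.pkl","wb"))
p=[583,208.8,.195]
im=np.ascontiguousarray(cv2.resize(w["img"][:,:,::-1],None,fx=1.5,fy=1.5))
L=[(-81,45,130),(-77,88,130),(0,115,130),(0,-115,130),(-20.4,-67.7,183),(-75,-75,12),(75,-75,12),(75,75,12),(-75,75,12)]
u=proj(w,stand(p,L));print(u.round(0).tolist())
for v in u: cv2.circle(im,tuple(int(a) for a in np.round(np.clip((v+.5)*1.5,-9,2000))),5,(255,0,255),1)
cv2.imwrite("pics/w1.png",im)
```

```text
[444.85906215 228.0292793  231.04844488] [ 0.00419351  1.33491388 -0.50818914] [ 3.14139315e+00 -6.39269974e-04 -2.94826194e+00]
[[257.0, 249.0], [302.0, 253.0], [324.0, 319.0], [108.0, 317.0], [126.0, 340.0], [170.0, 213.0], [180.0, 306.0], [278.0, 306.0], [280.0, 213.0]]
```

View pics/w1.png

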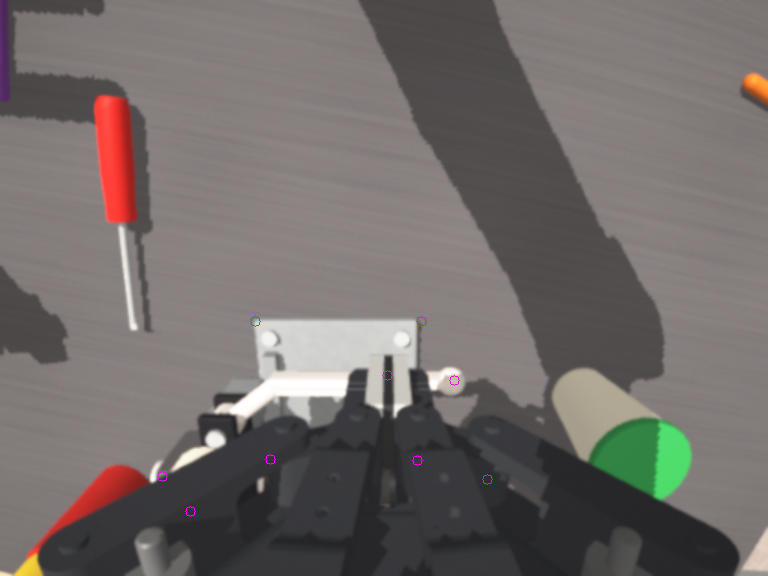

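The wrist view confirms the fit: ball seen at (450,381) against (454,380) predicted, plate corners matching. Next I descend outside the lever and approach.

send_rows([
  {"jaw":-1,"xyz":[0,0,0.15],"roll":0},
  {"jaw":-1,"xyz":[0,0,0.15],"roll":0},
  {"jaw":-1,"xyz":[0,0,0.15],"roll":0},
  {"jaw":-1,"xyz":[0,0,0.14],"roll":0},
  {"jaw":-1,"xyz":[0,0,0],"roll":0},
  {"jaw":-1,"xyz":[-0.05,0,0],"roll":0},
  {"jaw":-1,"xyz":[-0.05,0,0],"roll":0},
  {"jaw":-1,"xyz":[-0.05,0,0],"roll":0},
  {"jaw":-1,"xyz":[0,0,0],"roll":0},
  {"jaw":-1,"xyz":[0,0,0],"roll":0},
])

```text
clock: 3.05
tool_pos: [474.9, 234.5, 113.8]
tool_rot: [-0.097, 0.995, 0.0, 0.0]
wrist_force: [-0.9, 0.1, -0.1]
gripper_width: 0.3
grasp_force: 0.0
```

Run:
```python
from h import *
from bench import manip, snapshot
w=snapshot("wrist");s=snapshot("scene")
a=cv2.resize(w["img"][190:340,130:350,::-1],(400,300),interpolation=cv2.INTER_CUBIC)
b=cv2.resize(s["img"][100:250,180:380,::-1],(400,300),interpolation=cv2.INTER_CUBIC)
cv2.imwrite("pics/w2.png",np.hstack([a,b]));print(manip.state()["wrist_force"])
```

```text
[-0.73233785 -0.30746386 -0.1185434 ]
```

View pics/w2.png

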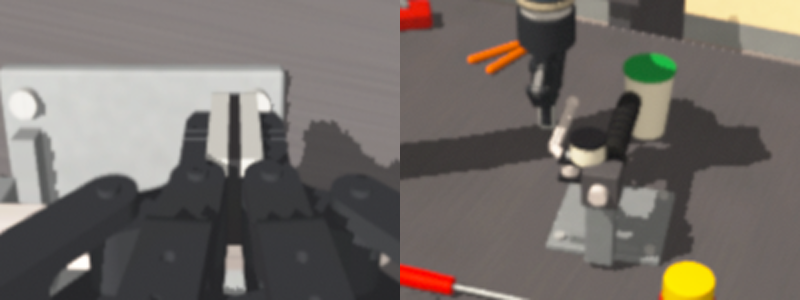

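The fingers are outside the lever at about blade height: tips at (545,120) in the right half, lever from (555,145) to (572,105). Now I press gradually.

send_rows([
  {"jaw":-1,"xyz":[-0.02,0,0],"roll":0},
  {"jaw":-1,"xyz":[-0.02,0,0],"roll":0},
  {"jaw":-1,"xyz":[-0.02,0,0],"roll":0},
  {"jaw":-1,"xyz":[-0.02,0.004,0],"roll":0},
  {"jaw":-1,"xyz":[0,0,0],"roll":0},
])

```text
clock: 3.65
tool_pos: [489.2, 238.9, 113.1]
tool_rot: [-0.098, 0.995, 0.0, -0.001]
wrist_force: [-5.2, 0.8, 3.0]
gripper_width: 0.3
grasp_force: 2.2
```

send_rows([
  {"jaw":-1,"xyz":[-0.015,0.004,0],"roll":0},
  {"jaw":-1,"xyz":[-0.015,0.004,0],"roll":0},
  {"jaw":-1,"xyz":[-0.015,0.004,0],"roll":0},
  {"jaw":-1,"xyz":[-0.015,0.004,0],"roll":0},
  {"jaw":-1,"xyz":[0,0,0],"roll":0},
])

```text
clock: 4.15
tool_pos: [499.9, 243.7, 113.0]
tool_rot: [-0.098, 0.995, -0.0, -0.001]
wrist_force: [-6.0, 0.5, 3.4]
gripper_width: 0.3
grasp_force: 2.9
```

send_rows([
  {"jaw":-1,"xyz":[-0.01,0.003,0],"roll":0},
  {"jaw":-1,"xyz":[-0.01,0.003,0],"roll":0},
  {"jaw":-1,"xyz":[-0.01,0.002,0],"roll":0},
  {"jaw":-1,"xyz":[0,0,0],"roll":0},
])

```text
clock: 4.55
tool_pos: [505.3, 245.6, 113.0]
tool_rot: [-0.097, 0.995, -0.001, -0.002]
wrist_force: [-5.3, -0.6, 4.3]
gripper_width: -0.0
grasp_force: 3.0
```

send_rows([
  {"jaw":-1,"xyz":[-0.01,0.002,0],"roll":0},
  {"jaw":-1,"xyz":[0,0,0],"roll":0},
  {"jaw":-1,"xyz":[0,0,0],"roll":0},
])

```text
clock: 4.85
tool_pos: [506.9, 246.2, 112.9]
tool_rot: [-0.097, 0.995, -0.001, -0.002]
wrist_force: [-6.9, -1.2, 3.7]
gripper_width: 0.3
grasp_force: 3.1
```

send_rows([
  {"jaw":-1,"xyz":[-0.01,0.002,0],"roll":0},
  {"jaw":-1,"xyz":[0,0,0],"roll":0},
  {"jaw":-1,"xyz":[0,0,0],"roll":0},
])

```text
clock: 5.15
tool_pos: [508.7, 246.7, 112.8]
tool_rot: [-0.097, 0.995, -0.001, -0.002]
wrist_force: [-6.4, -2.6, 3.3]
gripper_width: -0.2
grasp_force: 3.1
```

send_rows([
  {"jaw":-1,"xyz":[-0.01,0.002,0],"roll":0},
  {"jaw":-1,"xyz":[0,0,0],"roll":0},
  {"jaw":-1,"xyz":[0,0,0],"roll":0},
])

```text
clock: 5.45
tool_pos: [510.0, 247.3, 112.7]
tool_rot: [-0.097, 0.995, -0.001, -0.003]
wrist_force: [-6.9, -2.0, 4.3]
gripper_width: 0.6
grasp_force: 3.6
```

send_rows([
  {"jaw":-1,"xyz":[-0.01,0.002,0],"roll":0},
  {"jaw":-1,"xyz":[0,0,0],"roll":0},
  {"jaw":-1,"xyz":[0,0,0],"roll":0},
])

```text
clock: 5.75
tool_pos: [510.1, 247.5, 112.4]
tool_rot: [-0.097, 0.995, -0.002, -0.005]
wrist_force: [-10.7, -4.3, 7.9]
gripper_width: -0.3
grasp_force: 5.4
```

send_rows([
  {"jaw":-1,"xyz":[-0.01,0,0],"roll":0},
  {"jaw":-1,"xyz":[0,0,0],"roll":0},
  {"jaw":-1,"xyz":[0,0,0],"roll":0},
])

```text
clock: 6.05
tool_pos: [510.2, 247.5, 112.2]
tool_rot: [-0.097, 0.995, -0.002, -0.007]
wrist_force: [-16.0, -4.5, 9.6]
gripper_width: -0.2
grasp_force: 7.5
```

Run:
```python
from h import *
from bench import manip, snapshot
t=snapshot("top");s=snapshot("scene")
a=cv2.resize(t["img"][140:230,160:280,::-1],(400,300),interpolation=cv2.INTER_CUBIC)
b=cv2.resize(s["img"][110:200,230:350,::-1],(400,300),interpolation=cv2.INTER_CUBIC)
cv2.imwrite("pics/w3.png",np.hstack([a,b]));print(manip.state()["wrist_force"])
```

```text
[-14.54815532  -5.15189644  10.33355613]
```

View pics/w3.png

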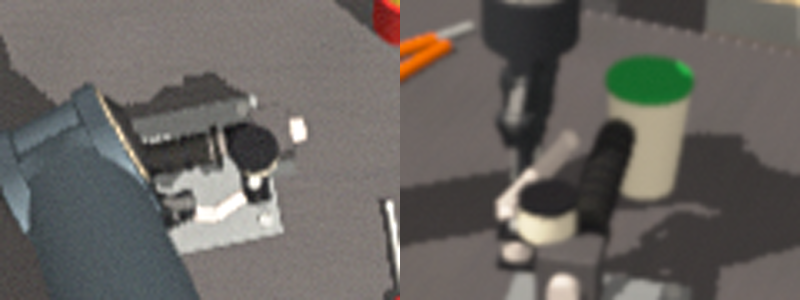

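The lever swung towards the grip with a clear gap left, and the TCP has stalled while force rises, so it is at the stop. Release fully, then press again.

send_rows([
  {"jaw":-1,"xyz":[0.04,-0.008,0],"roll":0},
  {"jaw":-1,"xyz":[0.04,-0.009,0],"roll":0},
  {"jaw":-1,"xyz":[0.04,-0.009,0],"roll":0},
  {"jaw":-1,"xyz":[0.04,-0.008,0],"roll":0},
  {"jaw":-1,"xyz":[0.04,0,0],"roll":0},
  {"jaw":-1,"xyz":[0.04,0,0],"roll":0},
  {"jaw":-1,"xyz":[0,0,0],"roll":0},
  {"jaw":-1,"xyz":[0,0,0],"roll":0},
  {"jaw":-1,"xyz":[0,0,0],"roll":0},
  {"jaw":-1,"xyz":[0,0,0],"roll":0},
])

```text
clock: 7.15
tool_pos: [470.9, 234.1, 113.4]
tool_rot: [-0.097, 0.995, 0.0, 0.0]
wrist_force: [-0.2, -0.5, -1.0]
gripper_width: -0.2
grasp_force: 0.0
```

Run:
```python
from h import *
from bench import manip, snapshot
d=pickle.load(open("d0.pkl","rb"))
s=snapshot("scene")
a=cv2.resize(d["scene"]["img"][110:200,230:350,::-1],(400,300),interpolation=cv2.INTER_CUBIC)
b=cv2.resize(s["img"][110:200,230:350,::-1],(400,300),interpolation=cv2.INTER_CUBIC)
cv2.imwrite("pics/w4.png",np.hstack([a,b]));print(manip.state()["wrist_force"])
```

```text
[-0.21858539 -0.61394824  0.46364579]
```

View pics/w4.png

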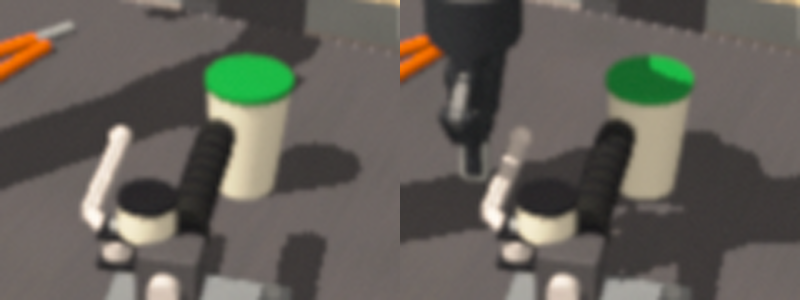

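The lever is fully back out: ball at (520,132) against (120,132) in the starting crop. Second press, mirroring the retreat.

send_rows([
  {"jaw":-1,"xyz":[-0.03,0,0],"roll":0},
  {"jaw":-1,"xyz":[-0.03,0,0],"roll":0},
  {"jaw":-1,"xyz":[-0.03,0.004,0],"roll":0},
  {"jaw":-1,"xyz":[-0.03,0.006,0],"roll":0},
  {"jaw":-1,"xyz":[-0.03,0.007,0],"roll":0},
  {"jaw":-1,"xyz":[-0.03,0.007,0],"roll":0},
  {"jaw":-1,"xyz":[-0.02,0.005,0],"roll":0},
  {"jaw":-1,"xyz":[-0.02,0.005,0],"roll":0},
  {"jaw":-1,"xyz":[-0.01,0,0],"roll":0},
  {"jaw":-1,"xyz":[0,0,0],"roll":0},
])

```text
clock: 8.2
tool_pos: [510.2, 248.2, 112.3]
tool_rot: [-0.097, 0.995, -0.002, -0.005]
wrist_force: [-11.4, -2.5, 6.9]
gripper_width: 0.0
grasp_force: 5.5
```

send_rows([
  {"jaw":-1,"xyz":[-0.01,0,0],"roll":0},
  {"jaw":-1,"xyz":[0,0,0],"roll":0},
  {"jaw":-1,"xyz":[0,0,0],"roll":0},
  {"jaw":-1,"xyz":[0,0,0],"roll":0},
  {"jaw":-1,"xyz":[0,0,0],"roll":0},
])

```text
clock: 8.7
tool_pos: [510.2, 248.3, 112.2]
tool_rot: [-0.098, 0.995, -0.002, -0.007]
wrist_force: [-15.4, -3.6, 11.2]
gripper_width: -0.0
grasp_force: 7.4
```

Same stop position as before, steady with a horizontal push of about 16 N. Handing in.

```bash
python3 -c "
from bench import manip,sign_off
s=manip.state();print(s['tool_pos'],s['wrist_force'],abs(s['joint_vel']).max() if hasattr(s['joint_vel'],'max') else s['joint_vel'])
print(sign_off())"
```

```text
[510.24871026 248.26364155 112.15760044] [-15.42283805  -3.58344212  11.17062973] 0.0016185360444470815
the job is handed in; nothing more can be done
None
```

The brake lever was pressed to its stop, released fully out, then pressed in again and held there at rest with about 16 N horizontally; the job is handed in, and no pass/fail result came back.

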